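# Snap a socket module onto the worktop power rail

## Task

Fit the loose white socket module on the free stretch of the power rail, beside the module already there: hold it tilted, hook its fixed lip under the rail's edge nearest the robot, then rock the far end down until the sprung foot clicks under the far edge and it sits level and fully home, with the foot sprung back. Feel for the rail and push gently, well under 30 N, let go, and leave the other things on the worktop where they are.

Things in the scene. Friction and masses are not known exactly. Their poses are not given: they have to be found in the camera images.
- socket_module: Loose white socket module, 0.2-0.4 kg. Housing 120 (x) x 50 (y) x 40 (z) mm, grey socket plate on top at the lip end. Origin: centre of the housing's flat underside (seat plane); x from lip end to foot end, z up. Stands at first on its front wall and back cheeks (x = 46 to 60 mm), which reach 20 mm below the seat plane; lip end towards the robot, yaw within 0.5 rad.
- lip_tip (a point): Inner upper edge of the module's lip: x = -34, y = 0, z = -8.5 mm in its frame. The front wall (x = -60 to -42 mm, full width, down to z = -20) carries the lip (z = -20 to -8.5) inward to x = -34, leaving a slot 8.5 mm high, 8 mm deep under the seat plane for the rail's 5 mm edge; a tilt of 0.2 to 0.4 rad lets the edge in.
- grip_point (a point): Module, x = 0, y = 0, z = 26 mm: TCP here when gripping across the 50 mm width, so that the fingertips clear the rail. Once the lip is hooked the module may be let go: it stays put, leaning on its foot at about 0.24 rad.
- press_spot (a point): Module's top over the foot: x = 48, y = 0, z = 40 mm in its frame. Pressing straight down here with closed fingers rocks the module home.
- spring_foot (a joint): Travel of the steel sprung foot at the module's far end, m: 0 at rest, to about 0.006 as its slanted nose rides over the rail's far edge, back to 0 with the click. Nose: 18 mm wide, tip at x = 34.5 mm, top 7 mm under the seat plane. Spring 700 N/m, 2 N at rest; the click takes about 7 to 12 N on the press spot, 2 mm before the module is down.
- rail_base: Black foot plate of the power rail, 56 (x) x 250 (y) x 6 mm, fixed; origin: centre of its underside on the worktop; x away from the robot (yaw within 0.3 rad), y along the rail to the left. It carries the aluminium strip: flat top 80 (x) x 260 (y) mm, 5 mm thick, its long edges overhanging a 34 mm wide web by 23 mm, free underneath.
- free_stretch (a point): Middle of the rail's free stretch, x = 0, y = -26 mm on the foot plate's underside; free from y = -130 (end cap, 2 mm above the top) to 78 mm (fitted module, 50 mm wide). The strip's mounting is adjustable and NOT measured: its top is 36 to 52 mm above this point, its middle at x = -3 to +3 mm, always level and parallel to the plate.
- tin_10: Squat round food tin, 86 mm across, 40 mm high; it or the module stands on the left or the right; a bystander, origin under its centre
- mug_0: Two-tone green and white mug, 86 mm across, 88 mm high; a bystander, origin under its centre
- sardine_tin_11: Flat oblong fish tin, 63x105x26 mm, behind the rail; a bystander, origin under its centre
- spice_jar_2: Spice jar with dark cap, 41 mm across, 105 mm high, left of the rail; a bystander, origin under its centre
- spice_jar_3: Spice jar with dark cap, 41 mm across, 105 mm high, behind on the right; a bystander, origin under its centre
- tomato1: Tomato, 75 mm across, 79 mm high, at the left behind the rail; a bystander, origin under its centre
Not all that is in view belongs to the job. Several things have the shape of the socket_module; the one meant has the colours described above.

How it is judged:
By the outcome, as a careful person would: the job done as asked, in the order asked, and still so for the second after the job is handed in, with the robot touching nothing.
It also fails if it takes over 64 s, if anything falls off the work surface, if the arm or the gripper's body presses on something with over 40 N, if the wrist force passes 120 N, or if a joint passes its speed limit or range.

## Robot

A 6-joint arm with a two-finger parallel gripper is mounted at the origin on a cart in front of the work surface, level with it; the furniture and walls round the work are solid. World frame = base frame: x ahead of the robot, y to its left, z up, the work surface at z = 0. Lengths are in m, angles in rad, forces in N, time in s.
With the tool pointing down it reaches from about 0.15 to 0.775 m from the base axis. Payload 6.1 kg.
Tool frame: the origin (TCP) lies between the finger pads, 19 mm behind the fingertips; this is the grasp point; z points along the fingers, y is the line along which they close (so a half turn about z gives the same grasp; the last joint's range is limited). The gripper opens to 85 mm and grips with 20 to 120 N. Pads are 22 mm wide; open, the fingers measure 114 mm over their backs; the gripper's body (76 mm by 85 mm) begins 54 mm behind the grasp point. The pads swing forward as they close: fully open they stand 13 mm farther back than shut.
Start: joints at [-1.179, 0.126, -0.04, 1.405, 0, 1.571], TCP at [0.2, -0.485, 0.25] pointing down, gripper open.
Joint ranges: [-2.72, 2.72], [-0.95, 1.95], [-1.27, 1.35], [-1.78, 2.02], [-1.46, 1.47], [-3.14, 3.14]. Speed limits (rad/s): [2.39, 2.39, 3.01, 3.14, 3.14, 3.14].

## Interface

Orientations are given as a rotation vector (axis times angle).
In Python, from bench import status, viewer, ctrl gives the robot as it stands.
- The arm moves only by the tool carry_out, never from a script. Its argument "targets" is one flat list of numbers, 7 for each row, row after row: the finger opening in mm, from 0 to 85.4, then the shift along the world's x, y, z in units of 30 mm (1.0 is 30 mm), then the turn, a rotation vector about the world's x, y, z in units of 5 degrees (1.0 is 5 degrees). In form: [fingers, dx, dy, dz, wx, wy, wz, fingers, dx, dy, dz, wx, wy, wz, ...]. A call has 1 to 5 rows; each row shifts and turns the commanded pose from where the row before left it; what a row does not reach is not made up. A row lasts 1/8 s, in which the tool goes at most 62.5 mm and 10.7 degrees, less where a joint would pass 70% of its speed; a pose out of reach is approached as far as the arm can. A call is refused whole if a number of a shift passes 1 or a number of a turn 1, either way. A call with a gripper value outside its range is refused whole. The fingers move at their own pace and stop on an object; the grip force is fixed at half the most. Time passes only in rows, so rows that do not move let the fingers close. It gives the time, the measured TCP pose, the force, the opening and the grip force at its end, in the units of the state.
- status.state(): the state, without advancing time (a new reading comes with each control period).
- viewer.grab_frame(name): name is "scene" or "top"; returns the picture (480x640x3 uint8, blue, green, red); there is no depth.
- viewer.camera_info(name): a dict with "fx", "fy", "cx", "cy" (pixels), "k1" (the pictures are not rectified: a ray, as slopes to the right and down, at radius r is drawn at 1 + k1 r^2 times it, then the intrinsics apply), "R" (3x3) and "t" (3): a world point X has camera coordinates R X + t. Camera axes: x right, y down, z forward; pixel columns grow to the right and rows downward; lengths in m; the calibration is good to about 2 mm. A picture is of the moment at which its call begins. camera_info takes no time and is no camera call.
- ctrl.hand_in(): hands the job in; it is judged then, once.
The state is a dict: "clock": time; "qpos": joint angles; "qd": joint speeds; "tau": joint torques, N m; "ee_pos": TCP position; "eef_rot": TCP orientation; "contact_force": force on the tool from outside, world axes, zero at the start; "ft_torque": the same for the moment, N m; "finger_gap": opening from 0.0 (shut) to 1.0 (fully open); "grip_force": force on a finger pad.
Only numpy, scipy, OpenCV 4.12 (cv2) and the standard library are available. Lean on these libraries where they do the work, as an engineer would, in place of code of your own. Each camera call takes 0.05 s, during which the arm holds its last target. There are 200 camera calls.

## Working session

There is one attempt and no reset: what is moved stays moved. The work goes in short steps, Python scripts to look and compute and a tool call to move; the robot and the scene stay as the last step left them, time stands still between calls to the robot, and variables do not carry over. Pictures are saved under pics/ and viewed, at most 10 in all, crops included, and the job is handed in when it is done.

Besides the shell and the picture viewer there is one more tool, called after "Emit:" in YAML: its name, and indented under it one key for each argument. carry_out: Moves the arm, as the interface text tells. Its arguments: {"type":"object","properties":{"targets":{"type":"array","items":{"type":"number"}}},"required":["targets"]}

```bash
mkdir -p pics
python3 - <<'E'
from bench import status, viewer, ctrl
import cv2,numpy as np
for n in("scene","top"):
    f=viewer.grab_frame(n);cv2.imwrite(f"pics/{n}0.png",f)
    c=viewer.camera_info(n);print(n,{k:np.round(v,4).tolist() for k,v in c.items()}); print(-np.array(c["R"]).T@c["t"])
print(status.state())
E
```

```text
scene {'fx': 588.8595, 'fy': 588.8595, 'cx': 311.8466, 'cy': 251.8019, 'k1': -0.1093, 'R': [[0.8044, -0.5938, 0.0181], [-0.4475, -0.6258, -0.6389], [0.3906, 0.5059, -0.7691]], 't': [-0.445, 0.2797, 1.4766]}
[-0.09368261 -0.83618612  1.32233722]
top {'fx': 547.9031, 'fy': 547.9031, 'cx': 312.7901, 'cy': 239.3657, 'k1': -0.1159, 'R': [[-0.0081, -1.0, 0.0052], [-0.9889, 0.0073, -0.1484], [0.1483, -0.0064, -0.9889]], 't': [-0.0337, 0.5431, 1.2626]}
[ 0.34951511 -0.02964152  1.32938123]
{'clock': 0.1, 'qpos': array([-1.17898642e+00,  1.26359735e-01, -4.05121370e-02,  1.40540578e+00,
       -2.43420160e-05,  1.57080090e+00]), 'qd': array([ 1.71937075e-03,  8.42583825e-04,  2.28969101e-03,  1.54710824e-05,
       -7.31275603e-04,  9.15052322e-04]), 'tau': array([ 6.47660108e-04, -4.36902881e+01,  3.53605163e+01,  1.36025008e-02,
        1.73478537e-05, -7.35125028e-08]), 'ee_pos': array([ 0.20034037, -0.48490111,  0.24928296]), 'eef_rot': array([-3.08008082e+00, -6.11235451e-01,  4.90218568e-04]), 'contact_force': array([-0.20947316,  0.91197786,  0.08571171]), 'ft_torque': array([-0.0556586 ,  0.02221507, -0.00687874]), 'grip_force': 0.0, 'finger_gap': 1.0024643973988308}
```

View pics/scene0.png

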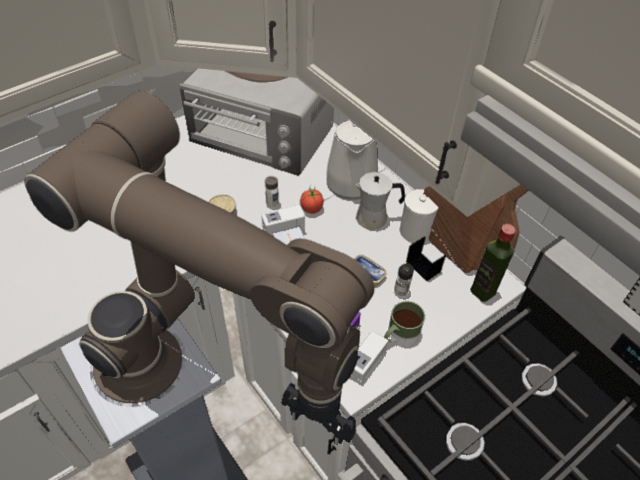

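View pics/top0.png

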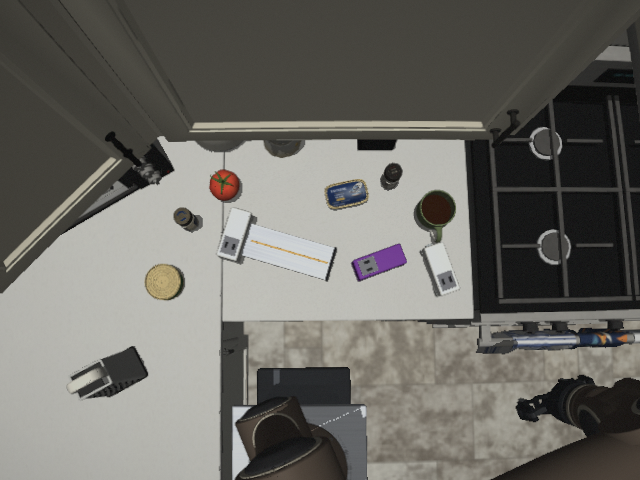

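Candidates with the module's shape in the top view: white at (440,269), purple at (379,262), and the white one already fitted on the rail at (235,236). The loose white one at (440,269) fits, with its grey plate at the near end. I'll confirm this in a crop.

```bash
cat > h.py <<'E'
import numpy as np,cv2
from bench import status,viewer
def KD(n):
    c=viewer.camera_info(n);K=np.array([[c["fx"],0,c["cx"]],[0,c["fy"],c["cy"]],[0,0,1]])
    return K,np.array([c["k1"],0,0,0,0.]),np.array(c["R"]),np.array(c["t"])
def ray(n,px):
    K,D,R,t=KD(n);u=cv2.undistortPoints(np.array(px,float).reshape(-1,1,2),K,D).reshape(-1,2)
    return -R.T@t,np.c_[u,np.ones(len(u))]@R
def plane(n,px,z):
    o,d=ray(n,px);return o+d*((z-o[2])/d[:,2])[:,None]
def proj(n,X):
    K,D,R,t=KD(n);return cv2.projectPoints(np.array(X,float).reshape(-1,1,3),cv2.Rodrigues(R)[0],t,K,D)[0].reshape(-1,2)
def tri(pa,pb,a="top",b="scene"):
    A,u=ray(a,[pa]);B,v=ray(b,[pb]);u=u[0];v=v[0]
    s=np.linalg.lstsq(np.c_[u,-v],B-A,rcond=None)[0];P,Q=A+s[0]*u,B+s[1]*v
    return (P+Q)/2,np.linalg.norm(P-Q)
E
python3 - <<'E'
import cv2,numpy as np
f=cv2.imread("pics/top0.png");s=cv2.imread("pics/scene0.png")
a=cv2.resize(f[225:305,410:475],None,fx=6,fy=6,interpolation=cv2.INTER_CUBIC)
b=cv2.resize(s[320:390,340:400],None,fx=6.5,fy=6.857,interpolation=cv2.INTER_CUBIC)
cv2.imwrite("pics/c1.png",np.hstack([a,b]))
c=cv2.resize(f[200:285,210:345],None,fx=5.8,fy=5.8,interpolation=cv2.INTER_CUBIC);cv2.imwrite("pics/c2.png",c)
E
```

```text
(no output)
```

View pics/c1.png

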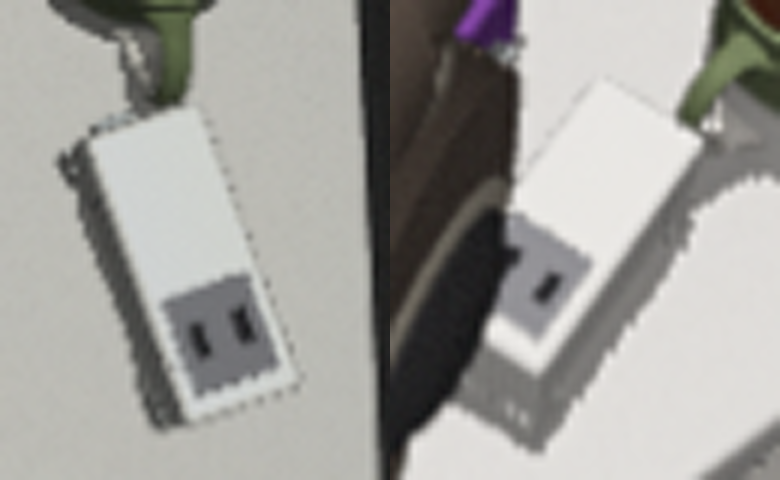

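View pics/c2.png

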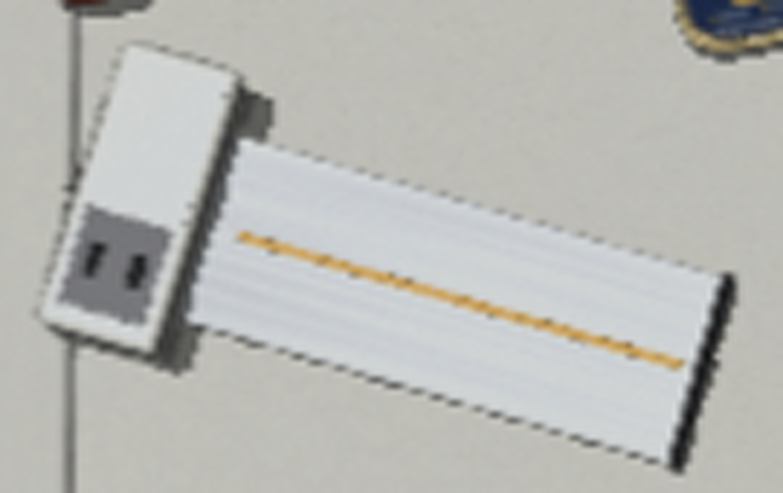

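The crop confirms it: a white housing with a grey plate at the near end, and its top corners at about (425,249), (444,243), (460,288) and (442,295). The rail's free stretch runs from about (243,255) to (336,262), with the fitted module to its left. Next I'll measure both with masks.

```bash
cat > m.py <<'E'
from h import *
f=cv2.imread("pics/top0.png")
g=f.min(2).astype(int)
print("table",f[300,300],f[235,465],"mod",f[258,436],"rail",f[250,260],f[266,320],"fitted",f[215,238])
# module: white mask
m=np.zeros(g.shape,np.uint8);sub=g[225:305,415:470]
m[225:305,415:470]=(sub>(int(f[258,436].min())+int(f[235,465].min()))//2)
hsv=cv2.cvtColor(f,cv2.COLOR_BGR2HSV)
def rect(mask,z,name):
    mask=cv2.morphologyEx(mask,cv2.MORPH_OPEN,np.ones((3,3),np.uint8))
    cs,_=cv2.findContours(mask,cv2.RETR_EXTERNAL,cv2.CHAIN_APPROX_NONE);c=max(cs,key=cv2.contourArea).reshape(-1,2)
    c=cv2.convexHull(c).reshape(-1,2)
    P=plane("top",c,z)[:,:2];r=cv2.minAreaRect((P*1000).astype(np.float32));print(name,np.round(r[0],1),np.round(r[1],1),round(r[2],2),"px",c.mean(0))
rect(m,0.06,"module")
E
python3 m.py
python3 - <<'E'
from h import *
w=lambda p,s,o:np.array(p,float)/s+np.array(o)-0.5+0.5/s
C=plane("top",w([(90,143),(203,108),(300,380),(190,422)],6,(410,225)),0.06)[:,:2]
print(np.round(C*1000,1),C.mean(0));d=C[:2].mean(0)-C[2:].mean(0);print("len",np.linalg.norm(d),"yaw",np.arctan2(d[1],d[0]),"wid",np.linalg.norm(C[0]-C[1]),np.linalg.norm(C[2]-C[3]))
for z in(.036,.044,.052):
    R=plane("top",w([(190,322),(672,467),(726,276),(243,140),(240,236),(684,365)],5.8,(210,200)),z)[:,:2]
    a=R[1]-R[0];b=R[2]-R[3];n=np.array([a[1],-a[0]])/np.linalg.norm(a);n*=np.sign(n[0])
    print(z,np.round(R*1000,1).tolist(),"yaw",[float(np.arctan2(v[0],-v[1])) for v in(a,b,R[5]-R[4])],"wid",(R[3]-R[0])@n,(R[2]-R[1])@n,np.linalg.norm(a))
mug=plane("top",[(437,210)],.088);print("mug",mug)
E
```

```text
table [183 190 190] [179 185 186] mod [207 209 206] rail [211 207 203] [211 209 204] fitted [209 210 207]
module [ 492.3 -332.3] [65.3 44.2] 17.44 px [437.18181818 257.72727273]
[[ 516.4 -300.5]
 [ 529.9 -345.9]
 [ 422.6 -379.9]
 [ 406.9 -335.8]] [ 0.46898151 -0.34053397]
len 0.1138225619504617 yaw 0.3094771441893265 wid 0.047451162201962764 0.04683092570763029
0.036 [[506.8, 130.0], [445.9, -67.1], [524.3, -90.2], [582.5, 108.8], [542.4, 109.7], [487.7, -72.5]] yaw [-0.2997205303187522, -0.2846727427684556, -0.2916743427027472] wid 0.07854926660255773 0.08166923563561403 0.2062749947261709
0.044 [[505.9, 129.0], [445.3, -66.8], [523.2, -89.8], [581.1, 108.0], [541.2, 108.9], [486.8, -72.2]] yaw [-0.2997205303187522, -0.2846727427684565, -0.2916743427027474] wid 0.07806341284265553 0.08116408381283909 0.20499911417252262
0.052 [[504.9, 128.0], [444.8, -66.6], [522.1, -89.4], [579.6, 107.1], [540.0, 108.0], [486.0, -71.9]] yaw [-0.2997205303187521, -0.2846727427684558, -0.2916743427027475] wid 0.0775775590827532 0.08065893199006433 0.2037232336188744
mug [[ 0.60266818 -0.32727573  0.088     ]]
```

Emit:
carry_out:
  targets: [85, 1, 0.54, 0, 0, 0, -0.25, 85, 1, 0.54, 0, 0, 0, -0.25, 85, 1, 0.54, 0, 0, 0, -0.25, 85, 1, 0.54, 0, 0, 0, -0.2, 85, 1, 0.54, 0, 0, 0, 0]

```text
clock: 0.72
ee_pos: [0.3513, -0.4035, 0.2496]
eef_rot: [-3.104, -0.483, 0.001]
contact_force: [0.5, 0.7, -0.3]
finger_gap: 0.994
grip_force: 0.0
```

Emit:
carry_out:
  targets: [85, 1, 0.54, 0, 0, 0, 0, 85, 1, 0.54, 0, 0, 0, 0, 85, 1, 0.54, 0, 0, 0, 0, 85, 0.96, 0.5, 0, 0, 0, 0, 85, 0, 0, 0, 0, 0, 0]

```text
clock: 1.35
ee_pos: [0.4706, -0.3395, 0.249]
eef_rot: [-3.102, -0.488, 0.001]
contact_force: [-0.0, 0.7, 0.3]
finger_gap: 0.993
grip_force: 0.0
```

Run:
```python
from h import *
s=status.state();print({k:np.round(s[k],4) for k in("clock","ee_pos","eef_rot","contact_force","qpos")})
for n in("scene","top"): cv2.imwrite(f"pics/{n}1.png",viewer.grab_frame(n))
t=cv2.imread("pics/top1.png")[200:300,380:480];s=cv2.imread("pics/scene1.png")[190:350,220:360]
a=cv2.resize(t,(400,400),interpolation=cv2.INTER_CUBIC);b=cv2.resize(s,None,fx=2.8,fy=2.5,interpolation=cv2.INTER_CUBIC)
print(a.shape,b.shape);cv2.imwrite("pics/c3.png",np.hstack([a,b]))
```

```text
{'clock': np.float64(1.35), 'ee_pos': array([ 0.4706, -0.3395,  0.249 ]), 'eef_rot': array([-3.1024e+00, -4.8760e-01,  1.3000e-03]), 'contact_force': array([-0.0293,  0.725 ,  0.3342]), 'qpos': array([-6.2500e-01,  2.3310e-01,  8.7800e-02,  1.4268e+00,  2.0000e-04,
        2.2048e+00])}
(400, 400, 3) (400, 392, 3)
```

View pics/c3.png

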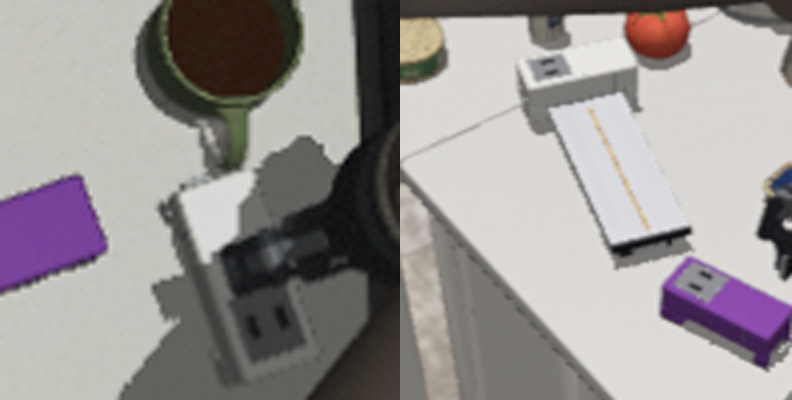

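The picture shows the open gripper over the middle of the module, and the scene view now shows the whole rail with its orange line clear. I'll triangulate the rail height from that line.

Run:
```python
from h import *
def orange(n,box):
    f=cv2.imread(f"pics/{n}1.png");h=cv2.cvtColor(f,cv2.COLOR_BGR2HSV)
    m=cv2.inRange(h,(10,60,120),(28,255,255));k=np.zeros_like(m);x0,y0,x1,y1=box;k[y0:y1,x0:x1]=m[y0:y1,x0:x1]
    p=np.argwhere(k)[:,::-1].astype(float);v=cv2.fitLine(p.astype(np.float32),cv2.DIST_HUBER,0,.01,.01).ravel()
    s=(p-v[2:])@v[:2];return v[2:]+v[:2]*s.min(),v[2:]+v[:2]*s.max(),len(p)
T=orange("top",(240,225,345,275));S=orange("scene",(275,225,325,290));print(T,S)
if (T[0][0]>T[1][0]):T=(T[1],T[0])
S=sorted(S[:2],key=lambda p:p[1])
o1,a=ray("top",T[:2]);o2,b=ray("scene",S)
for i in(0,1):print(tri(T[i],S[i]))
n1=np.cross(a[0],a[1]);n2=np.cross(b[0],b[1]);d=np.cross(n1,n2);d/=np.linalg.norm(d)
P=np.linalg.lstsq(np.array([n1/np.linalg.norm(n1),n2/np.linalg.norm(n2),[0,1,0]]),np.array([n1@o1/np.linalg.norm(n1),n2@o2/np.linalg.norm(n2),0]),rcond=None)[0]
print("line",d,P)
# end-cap near/far corners: scene crop px -> full
w=lambda p:(p[0]-400)/2.8+220,
sc=lambda p:((p[0]-400+.5)/2.8+219.5,(p[1]+.5)/2.5+189.5)
tp=lambda p:((p[0]+.5)/5.8+209.5,(p[1]+.5)/5.8+199.5)
print("near",tri(tp((674,467)),sc((612,243))),"far",tri(tp((729,274)),sc((690,230))))
```

```text
(array([250.92403732, 240.25905887]), array([326.84725049, 262.52095398]), 151) (array([287.72736138, 234.11823402]), array([308.04931982, 280.97861298]), 32)
(array([0.54448343, 0.10996154, 0.02935612]), np.float64(0.00243565458538383))
(array([ 0.48714151, -0.07072666,  0.041711  ]), np.float64(0.00016163359335948004))
line [-0.2882672  -0.95743073 -0.01511315] [ 5.08226699e-01 -2.84494650e-16  4.39121961e-02]
near (array([ 0.44602915, -0.06803765,  0.0440554 ]), np.float64(0.0015776990474403465)) far (array([ 0.52498536, -0.09122008,  0.0314799 ]), np.float64(0.0016647350709994202))
```

Emit:
carry_out:
  targets: [85, 0, 0, -1, 0, 0, 0, 85, 0, 0, -1, 0, 0, 0, 85, 0, 0, -1, 0, 0, 0, 85, 0, 0, -1, 0, 0, 0, 85, 0, 0, -1, 0, 0, 0]

```text
clock: 2.08
ee_pos: [0.468, -0.3413, 0.0992]
eef_rot: [3.104, 0.481, -0.0]
contact_force: [0.4, -0.2, 0.4]
finger_gap: 0.995
grip_force: 0.0
```

Emit:
carry_out:
  targets: [85, 0, 0, -0.9, 0, 0, 0, 85, 0, 0, -0.86, 0, 0, 0, 85, 0, 0, 0, 0, 0, 0, 35, 0, 0, 0, 0, 0, 0, 35, 0, 0, 0, 0, 0, 0]

```text
clock: 2.7
ee_pos: [0.4697, -0.3409, 0.0488]
eef_rot: [3.104, 0.483, 0.003]
contact_force: [-1.4, 3.0, 2.2]
finger_gap: 0.599
grip_force: 1.6
```

Emit:
carry_out:
  targets: [35, 0, 0, 0, 0, 0, 0, 35, 0, 0, 0, 0, 0, 0, 35, 0, 0, 0, 0, 0, 0]

```text
clock: 3.08
ee_pos: [0.4699, -0.341, 0.049]
eef_rot: [3.103, 0.483, 0.003]
contact_force: [-1.0, 0.6, 6.2]
finger_gap: 0.579
grip_force: 63.7
```

Turning to the rail's yaw from this grasp would run the last joint out of its range (about 3.45). I'll let go, make a half turn above the module and regrip.

Emit:
carry_out:
  targets: [85, 0, 0, 0, 0, 0, 0, 85, 0, 0, 0, 0, 0, 0, 85, 0, 0, 0, 0, 0, 0, 85, 0, 0, 0.8, 0, 0, 0, 85, 0, 0, 1, 0, 0, 0]

```text
clock: 3.7
ee_pos: [0.4687, -0.3402, 0.1009]
eef_rot: [-3.103, -0.483, 0.002]
contact_force: [0.2, -0.2, 0.1]
finger_gap: 0.997
grip_force: 0.0
```

Emit:
carry_out:
  targets: [85, 0, 0, 0.8, 0, 0, 0, 85, 0, 0, 0, 0, 0, 1, 85, 0, 0, 0, 0, 0, 1, 85, 0, 0, 0, 0, 0, 1, 85, 0, 0, 0, 0, 0, 1]

```text
clock: 4.32
ee_pos: [0.4692, -0.3406, 0.1251]
eef_rot: [-2.972, -1.019, 0.0]
contact_force: [-0.6, 0.3, -0.9]
finger_gap: 0.999
grip_force: 0.0
```

```bash
python3 -c "
from h import *
s=status.state();print(s['qpos'],s['ee_pos'])"
```

```text
[-6.27832344e-01  2.55729650e-01 -1.55938768e-01  1.15931866e+00
 -6.29140714e-05  1.85288596e+00] [ 0.46923546 -0.3405926   0.12505007]
```

The last joint is decreasing, as wanted. I'll finish the remaining 32 rows of the turn.

Emit:
carry_out:
  targets: [85, 0, 0, 0, 0, 0, 1, 85, 0, 0, 0, 0, 0, 1, 85, 0, 0, 0, 0, 0, 1, 85, 0, 0, 0, 0, 0, 1, 85, 0, 0, 0, 0, 0, 1]

```text
clock: 4.95
ee_pos: [0.4692, -0.3406, 0.125]
eef_rot: [-2.68, -1.638, 0.0]
contact_force: [0.1, 0.2, 0.3]
finger_gap: 0.995
grip_force: 0.0
```

Emit:
carry_out:
  targets: [85, 0, 0, 0, 0, 0, 1, 85, 0, 0, 0, 0, 0, 1, 85, 0, 0, 0, 0, 0, 1, 85, 0, 0, 0, 0, 0, 1, 85, 0, 0, 0, 0, 0, 1]

```text
clock: 5.58
ee_pos: [0.4692, -0.3406, 0.125]
eef_rot: [-2.262, -2.179, 0.0]
contact_force: [0.0, 0.5, -0.3]
finger_gap: 0.996
grip_force: 0.0
```

Emit:
carry_out:
  targets: [85, 0, 0, 0, 0, 0, 1, 85, 0, 0, 0, 0, 0, 1, 85, 0, 0, 0, 0, 0, 1, 85, 0, 0, 0, 0, 0, 1, 85, 0, 0, 0, 0, 0, 1]

```text
clock: 6.2
ee_pos: [0.4692, -0.3406, 0.125]
eef_rot: [-1.737, -2.617, 0.0]
contact_force: [0.4, 0.0, 0.4]
finger_gap: 0.993
grip_force: 0.0
```

Emit:
carry_out:
  targets: [85, 0, 0, 0, 0, 0, 1, 85, 0, 0, 0, 0, 0, 1, 85, 0, 0, 0, 0, 0, 1, 85, 0, 0, 0, 0, 0, 1, 85, 0, 0, 0, 0, 0, 1]

```text
clock: 6.82
ee_pos: [0.4692, -0.3406, 0.125]
eef_rot: [-1.129, -2.931, -0.0]
contact_force: [0.2, 0.3, 0.6]
finger_gap: 0.996
grip_force: 0.0
```

Emit:
carry_out:
  targets: [85, 0, 0, 0, 0, 0, 1, 85, 0, 0, 0, 0, 0, 1, 85, 0, 0, 0, 0, 0, 1, 85, 0, 0, 0, 0, 0, 1, 85, 0, 0, 0, 0, 0, 1]

```text
clock: 7.45
ee_pos: [0.4692, -0.3406, 0.125]
eef_rot: [-0.468, -3.106, -0.0]
contact_force: [-0.4, -0.2, -0.4]
finger_gap: 0.998
grip_force: 0.0
```

Emit:
carry_out:
  targets: [85, 0, 0, 0, 0, 0, 1, 85, 0, 0, 0, 0, 0, 1, 85, 0, 0, 0, 0, 0, 1, 85, 0, 0, 0, 0, 0, 1, 85, 0, 0, 0, 0, 0, 1]

```text
clock: 8.07
ee_pos: [0.4692, -0.3406, 0.125]
eef_rot: [0.215, -3.134, -0.0]
contact_force: [0.2, 0.8, -0.5]
finger_gap: 0.997
grip_force: 0.0
```

Emit:
carry_out:
  targets: [85, 0, 0, 0, 0, 0, 1, 85, 0, 0, 0, 0, 0, 1, 85, 0, 0, 0, 0, 0, 0]

```text
clock: 8.45
ee_pos: [0.4692, -0.3406, 0.125]
eef_rot: [0.482, -3.104, -0.0]
contact_force: [0.2, 0.8, -0.4]
finger_gap: 0.994
grip_force: 0.0
```

Run:
```python
from h import *
from scipy.spatial.transform import Rotation as Ro
s=status.state();print(s['qpos'],s['ee_pos'],Ro.from_rotvec(s['eef_rot']).as_matrix().round(3))
```

```text
[-6.27851807e-01  2.55777699e-01 -1.55910134e-01  1.15938484e+00
  1.05468129e-06 -9.35814930e-01] [ 0.46922811 -0.34057933  0.12503497] [[-0.953 -0.303 -0.   ]
 [-0.303  0.953  0.   ]
 [ 0.     0.    -1.   ]]
```

Emit:
carry_out:
  targets: [85, 0, 0, -0.9, 0, 0, 0, 85, 0, 0, -0.9, 0, 0, 0, 85, 0, 0, -0.8, 0, 0, 0, 85, 0, 0, 0, 0, 0, 0, 35, 0, 0, 0, 0, 0, 0]

```text
clock: 9.07
ee_pos: [0.4696, -0.3409, 0.0481]
eef_rot: [-0.482, 3.104, -0.001]
contact_force: [0.7, -0.4, -0.7]
finger_gap: 0.811
grip_force: 0.0
```

Emit:
carry_out:
  targets: [35, 0, 0, 0, 0, 0, 0, 35, 0, 0, 0, 0, 0, 0, 35, 0, 0, 0, 0, 0, 0, 35, 0, 0, 0, 0, 0, 0]

```text
clock: 9.57
ee_pos: [0.4701, -0.3412, 0.0488]
eef_rot: [-0.483, 3.102, -0.003]
contact_force: [-0.1, -0.6, 6.6]
finger_gap: 0.579
grip_force: 64.0
```

Emit:
carry_out:
  targets: [35, 0, 0, 0.5, 0, 0, 0, 35, 0, 0, 1, 0, 0, 0, 35, 0, 0, 1, 0, 0, 0, 35, 0, 0, 1, 0, 0, 0, 35, 0, 0, 0, 0, 0, 0]

```text
clock: 10.2
ee_pos: [0.4703, -0.3414, 0.155]
eef_rot: [-0.483, 3.101, -0.005]
contact_force: [-0.0, 0.4, -3.7]
finger_gap: 0.57
grip_force: 63.1
```

Emit:
carry_out:
  targets: [35, 0.18, 0.99, 0, 0, 0, -0.58, 35, 0.18, 0.99, 0, 0, 0, -0.58, 35, 0.18, 0.99, 0, 0, 0, -0.58, 35, 0.18, 0.99, 0, 0, 0, -0.58, 35, 0.18, 0.99, 0, 0, 0, -0.58]

```text
clock: 10.82
ee_pos: [0.4955, -0.1909, 0.1505]
eef_rot: [0.085, -3.138, -0.001]
contact_force: [0.8, 0.6, -2.6]
finger_gap: 0.575
grip_force: 63.0
```

Emit:
carry_out:
  targets: [35, 0.18, 0.99, 0, 0, 0, -0.58, 35, 0.18, 0.99, 0, 0, 0, -0.58, 35, 0.18, 0.99, 0, 0, 0, -0.58, 35, 0.18, 0.99, 0, 0, 0, -0.58, 35, 0.18, 0.99, 0, 0, 0, -0.58]

```text
clock: 11.45
ee_pos: [0.5225, -0.0425, 0.1506]
eef_rot: [-0.312, -3.124, 0.0]
contact_force: [-0.3, 0.5, -3.1]
finger_gap: 0.574
grip_force: 63.0
```

Emit:
carry_out:
  targets: [35, 0.18, 0.99, 0, 0, 0, -0.58, 35, 0.18, 0.95, 0, 0, 0, -0.51, 35, 0, 0, -0.65, 0, 0, 0, 35, 0, 0, -0.65, 0, 0, 0, 35, 0, 0, 0, 0, 0, 0]

```text
clock: 12.08
ee_pos: [0.532, 0.0147, 0.1104]
eef_rot: [-0.456, -3.103, 0.002]
contact_force: [-1.0, 1.5, -3.6]
finger_gap: 0.571
grip_force: 63.1
```

```bash
cat > s.py <<'E'
from h import *
from scipy.spatial.transform import Rotation as Ro
C=np.array([.514,.020]);a=-.292;ux=np.array([np.cos(a),np.sin(a)]);uy=np.array([-ux[1],ux[0]])
s=status.state();R=Ro.from_rotvec(s['eef_rot']).as_matrix();p=s['ee_pos'][:2]-C
mx=-R[:,0]
print("t",s['clock'],"q",s['qpos'].round(2),"tcp rail xy,z mm",(1e3*np.r_[p@ux,p@uy,s['ee_pos'][2]]).round(1),"yaw",round(float(np.arctan2(mx[1],mx[0])),4),"tilt",round(float(np.arcsin(mx[2])),4),"roll",round(float(np.arcsin(R[2,1])),4),
 "F rail",(np.r_[s['contact_force'][:2]@ux,s['contact_force'][:2]@uy,s['contact_force'][2]]).round(1),"gap",s['finger_gap'],"T",s['ft_torque'].round(2))
E
python3 s.py; python3 -c "
from h import *
for n in('scene','top'): cv2.imwrite(f'pics/{n}2.png',viewer.grab_frame(n))
t=cv2.imread('pics/top2.png')[190:290,210:350];s=cv2.imread('pics/scene2.png')[180:300,230:360]
cv2.imwrite('pics/c4.png',np.hstack([cv2.resize(t,(420,300)),cv2.resize(s,(325,300))]))"
```

```text
t 12.075 q [ 0.03  0.18 -0.28  1.11 -0.    0.32] tcp rail xy,z mm [1.880e+01 1.000e-01 1.104e+02] yaw -0.2921 tilt -0.0052 roll -0.0018 F rail [-1.4  1.1 -3.6] gap 0.5710289636795668 T [-0.06 -0.04  0.06]
```

View pics/c4.png

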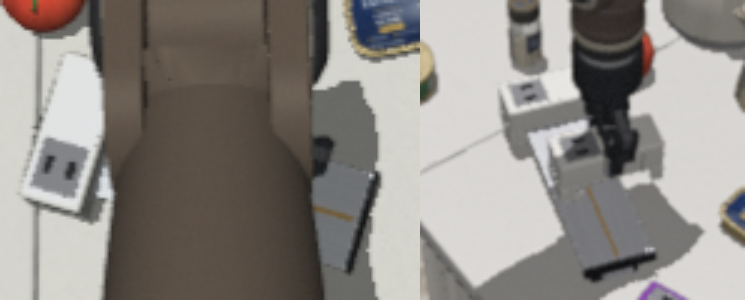

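The module is held level above the middle of the free stretch. Now I'll lower its front wall onto the rail to feel for the rail's height.

Emit:
carry_out:
  targets: [35, 0.13, -0.04, -0.25, 0, 0, 0, 35, 0, 0, -0.1, 0, 0, 0, 35, 0, 0, -0.06, 0, 0, 0, 35, 0, 0, -0.06, 0, 0, 0]

```text
clock: 12.68
ee_pos: [0.538, 0.0134, 0.0991]
eef_rot: [0.458, 3.108, 0.0]
contact_force: [-0.2, 0.1, -4.0]
finger_gap: 0.578
grip_force: 63.2
```

Emit:
carry_out:
  targets: [35, 0, 0, -0.06, 0, 0, 0, 35, 0, 0, -0.05, 0, 0, 0]

```text
clock: 12.92
ee_pos: [0.538, 0.0134, 0.0958]
eef_rot: [0.458, 3.108, 0.0]
contact_force: [-0.2, 0.2, -2.9]
finger_gap: 0.574
grip_force: 63.2
```

Emit:
carry_out:
  targets: [35, 0, 0, -0.05, 0, 0, 0]

```text
clock: 13.05
ee_pos: [0.538, 0.0134, 0.0942]
eef_rot: [0.458, 3.108, 0.0]
contact_force: [-0.5, -0.1, -3.7]
finger_gap: 0.581
grip_force: 63.2
```

Emit:
carry_out:
  targets: [35, 0, 0, -0.05, 0, 0, 0]

```text
clock: 13.18
ee_pos: [0.538, 0.0134, 0.0927]
eef_rot: [0.458, 3.108, -0.0]
contact_force: [-0.5, 0.9, -2.7]
finger_gap: 0.572
grip_force: 63.2
```

Emit:
carry_out:
  targets: [35, 0, 0, -0.05, 0, 0, 0]

```text
clock: 13.3
ee_pos: [0.538, 0.0134, 0.0912]
eef_rot: [0.458, 3.108, -0.0]
contact_force: [0.9, 0.0, -2.1]
finger_gap: 0.576
grip_force: 63.2
```

Emit:
carry_out:
  targets: [35, 0, 0, -0.05, 0, 0, 0]

```text
clock: 13.42
ee_pos: [0.538, 0.0134, 0.0897]
eef_rot: [-0.458, -3.108, 0.0]
contact_force: [-0.1, -0.8, -4.0]
finger_gap: 0.573
grip_force: 63.2
```

Emit:
carry_out:
  targets: [35, 0, 0, -0.04, 0, 0, 0]

```text
clock: 13.55
ee_pos: [0.538, 0.0134, 0.0885]
eef_rot: [-0.458, -3.108, 0.0]
contact_force: [-0.2, 0.8, -2.2]
finger_gap: 0.574
grip_force: 63.2
```

Emit:
carry_out:
  targets: [35, 0, 0, -0.04, 0, 0, 0]

```text
clock: 13.68
ee_pos: [0.5379, 0.0134, 0.0873]
eef_rot: [-0.458, -3.108, 0.0]
contact_force: [0.2, -0.3, -3.0]
finger_gap: 0.574
grip_force: 63.2
```

Emit:
carry_out:
  targets: [35, 0, 0, -0.04, 0, 0, 0]

```text
clock: 13.8
ee_pos: [0.5382, 0.0133, 0.0868]
eef_rot: [0.458, 3.107, -0.0]
contact_force: [-1.7, -0.3, 6.5]
finger_gap: 0.578
grip_force: 64.4
```

Emit:
carry_out:
  targets: [35, 0, 0, -0.03, 0, 0, 0]

```text
clock: 13.92
ee_pos: [0.5383, 0.0133, 0.0866]
eef_rot: [0.457, 3.107, 0.0]
contact_force: [-2.9, -0.1, 11.0]
finger_gap: 0.578
grip_force: 64.9
```

Contact came at TCP z = 0.087, which puts the rail top at about 38 mm. Now I'll raise, back off towards the robot and tilt by about 0.28 rad with the far end up.

Emit:
carry_out:
  targets: [35, 0, 0, 0.6, 0, 0, 0, 35, 0, 0, 0.6, 0, 0, 0, 35, -0.4, 0.12, 0.1, -0.231, -0.768, 0, 35, -0.4, 0.12, 0, -0.231, -0.768, 0, 35, -0.4, 0.12, 0, -0.231, -0.768, 0]

```text
clock: 14.55
ee_pos: [0.5015, 0.0243, 0.1242]
eef_rot: [0.427, 2.9, -0.045]
contact_force: [0.1, 0.3, -3.3]
finger_gap: 0.579
grip_force: 63.3
```

Emit:
carry_out:
  targets: [35, -0.43, 0.13, 0, -0.231, -0.768, 0, 35, 0, 0, 0, 0, 0, 0, 35, 0, 0, 0, 0, 0, 0]

```text
clock: 14.92
ee_pos: [0.4896, 0.0282, 0.1248]
eef_rot: [0.417, 2.833, -0.058]
contact_force: [0.3, -0.0, -2.9]
finger_gap: 0.576
grip_force: 63.4
```

```bash
python3 s.py
```

```text
t 14.925 q [ 0.12 -0.1  -0.59  0.83 -0.11  0.4 ] tcp rail xy,z mm [-25.7   0.8 124.8] yaw -0.2924 tilt 0.28 roll 0.0004 F rail [ 0.3  0.1 -2.9] gap 0.57634013789892 T [0.1  0.38 0.03]
```

Emit:
carry_out:
  targets: [35, 0, 0, -0.5, 0, 0, 0, 35, 0, 0, -0.5, 0, 0, 0, 35, 0, 0, -0.3, 0, 0, 0, 35, 0, 0, -0.16, 0, 0, 0, 35, 0, 0, -0.1, 0, 0, 0]

```text
clock: 15.55
ee_pos: [0.4891, 0.0281, 0.0772]
eef_rot: [0.417, 2.834, -0.059]
contact_force: [0.2, -0.6, -2.8]
finger_gap: 0.575
grip_force: 63.4
```

```bash
python3 s.py; python3 -c "
from h import *
f=viewer.grab_frame('scene');cv2.imwrite('pics/scene3.png',f)
cv2.imwrite('pics/c5.png',cv2.resize(f[205:285,260:340],(720,600),interpolation=cv2.INTER_CUBIC))"
```

```text
t 15.55 q [ 0.12 -0.07 -0.67  0.72 -0.11  0.4 ] tcp rail xy,z mm [-26.1   0.6  77.2] yaw -0.2924 tilt 0.2797 roll -0.0 F rail [ 0.3 -0.5 -2.8] gap 0.5748066107344797 T [0.16 0.36 0.04]
```

View pics/c5.png

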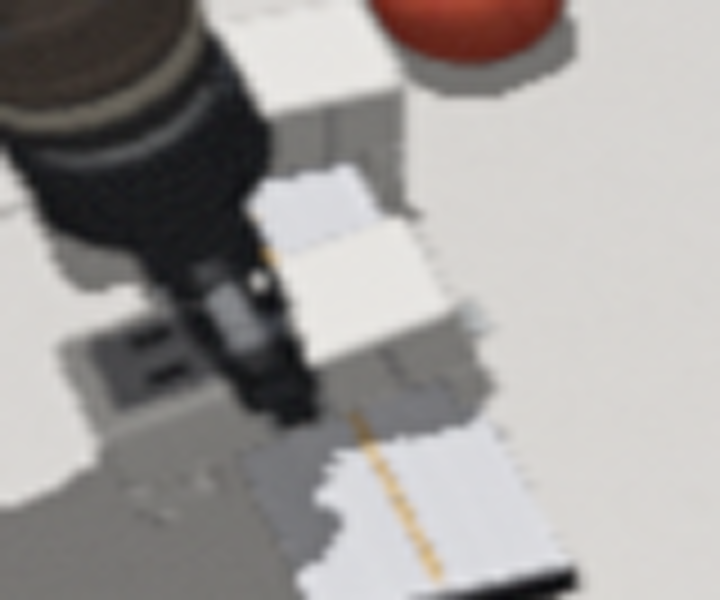

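The picture shows the module tilted with its lip end low in front of the rail's near edge and its foot above the far edge. Nothing is touching, so I'll slide it forward to hook the lip.

Emit:
carry_out:
  targets: [35, 0.128, -0.038, 0.015, 0, 0, 0, 35, 0.128, -0.038, 0, 0, 0, 0, 35, 0.064, -0.019, 0, 0, 0, 0]

```text
clock: 15.98
ee_pos: [0.4991, 0.0252, 0.0782]
eef_rot: [0.417, 2.833, -0.059]
contact_force: [-0.1, -0.5, -3.0]
finger_gap: 0.574
grip_force: 63.2
```

Emit:
carry_out:
  targets: [35, 0.064, -0.019, 0, 0, 0, 0, 35, 0, 0, 0, 0, 0, 0]

```text
clock: 16.23
ee_pos: [0.5008, 0.0246, 0.0781]
eef_rot: [0.417, 2.833, -0.059]
contact_force: [-0.8, -0.2, -2.4]
finger_gap: 0.573
grip_force: 63.2
```

Emit:
carry_out:
  targets: [35, 0.048, -0.0145, 0, 0, 0, 0, 35, 0, 0, 0, 0, 0, 0]

```text
clock: 16.48
ee_pos: [0.5021, 0.0243, 0.078]
eef_rot: [0.417, 2.833, -0.059]
contact_force: [0.3, 0.4, -2.6]
finger_gap: 0.574
grip_force: 63.2
```

```bash
python3 s.py
```

```text
t 16.475 q [ 0.11 -0.05 -0.64  0.72 -0.11  0.39] tcp rail xy,z mm [-12.6   0.7  78. ] yaw -0.2924 tilt 0.2801 roll 0.0001 F rail [ 0.2  0.5 -2.6] gap 0.5741300738559069 T [ 0.12  0.41 -0.03]
```

Emit:
carry_out:
  targets: [35, 0.048, -0.0145, 0, 0, 0, 0, 35, 0, 0, 0, 0, 0, 0]

```text
clock: 16.73
ee_pos: [0.5036, 0.0238, 0.078]
eef_rot: [0.417, 2.833, -0.059]
contact_force: [-0.4, 0.6, -3.3]
finger_gap: 0.576
grip_force: 63.2
```

Emit:
carry_out:
  targets: [35, 0.032, -0.01, 0, 0, 0, 0, 35, 0, 0, 0, 0, 0, 0]

```text
clock: 16.98
ee_pos: [0.5045, 0.0235, 0.078]
eef_rot: [0.417, 2.833, -0.059]
contact_force: [0.0, -0.3, -1.9]
finger_gap: 0.575
grip_force: 63.2
```

Emit:
carry_out:
  targets: [35, 0.032, -0.01, 0, 0, 0, 0, 35, 0, 0, 0, 0, 0, 0]

```text
clock: 17.23
ee_pos: [0.5054, 0.0232, 0.0779]
eef_rot: [0.417, 2.834, -0.059]
contact_force: [-0.1, 0.2, -2.4]
finger_gap: 0.574
grip_force: 63.2
```

```bash
python3 s.py
```

```text
t 17.225 q [ 0.1  -0.04 -0.64  0.72 -0.11  0.38] tcp rail xy,z mm [-9.2  0.6 77.9] yaw -0.2924 tilt 0.2799 roll 0.0001 F rail [-0.2  0.2 -2.4] gap 0.5737206384603634 T [ 0.19  0.43 -0.03]
```

Still no contact, so I'll keep easing forward.

Emit:
carry_out:
  targets: [35, 0.032, -0.01, 0, 0, 0, 0, 35, 0, 0, 0, 0, 0, 0]

```text
clock: 17.48
ee_pos: [0.5058, 0.0231, 0.0775]
eef_rot: [0.417, 2.835, -0.058]
contact_force: [-2.7, 1.2, -2.6]
finger_gap: 0.575
grip_force: 63.3
```

Emit:
carry_out:
  targets: [35, 0.032, -0.01, 0, 0, 0, 0, 35, 0, 0, 0, 0, 0, 0]

```text
clock: 17.73
ee_pos: [0.5061, 0.0229, 0.0772]
eef_rot: [0.417, 2.836, -0.058]
contact_force: [-5.7, 2.4, -1.4]
finger_gap: 0.58
grip_force: 63.6
```

It meets the edge at the depth predicted for the slot. To check the hook, I'll ease back slightly and lift gently: the lip should catch under the rail.

Emit:
carry_out:
  targets: [35, -0.04, 0.012, 0.02, 0, 0, 0, 35, 0, 0, 0, 0, 0, 0]

```text
clock: 17.98
ee_pos: [0.5056, 0.023, 0.0781]
eef_rot: [0.417, 2.835, -0.059]
contact_force: [-2.5, 0.7, -5.8]
finger_gap: 0.576
grip_force: 63.2
```

Emit:
carry_out:
  targets: [35, 0, 0, 0.03, 0, 0, 0, 35, 0, 0, 0, 0, 0, 0]

```text
clock: 18.23
ee_pos: [0.5054, 0.023, 0.0785]
eef_rot: [0.417, 2.835, -0.059]
contact_force: [-2.5, 1.7, -11.9]
finger_gap: 0.571
grip_force: 63.7
```

```bash
python3 s.py
```

```text
t 18.225 q [ 0.1  -0.04 -0.63  0.72 -0.11  0.38] tcp rail xy,z mm [-9.1  0.4 78.5] yaw -0.2922 tilt 0.2781 roll -0.0004 F rail [ -2.9   0.9 -11.9] gap 0.5712957053276647 T [0.46 1.1  0.12]
```

The lip is hooked: the lift is resisted with about 9 N. I'll relax, rock down to about 0.245 rad about the edge, then release.

Emit:
carry_out:
  targets: [35, 0, 0, -0.035, 0, 0, 0, 35, 0.03, -0.009, -0.03, 0.08, 0.27, 0, 35, 0.015, -0.004, -0.012, 0.035, 0.11, 0, 35, 0, 0, 0, 0, 0, 0]

```text
clock: 18.73
ee_pos: [0.5072, 0.0225, 0.077]
eef_rot: [0.423, 2.869, -0.052]
contact_force: [-7.0, 1.7, -5.2]
finger_gap: 0.574
grip_force: 64.5
```

```bash
python3 s.py
```

```text
t 18.725 q [ 0.09 -0.01 -0.6   0.75 -0.09  0.38] tcp rail xy,z mm [-7.3  0.4 77. ] yaw -0.2924 tilt 0.2436 roll -0.0003 F rail [-7.2 -0.3 -5.2] gap 0.5744415672808761 T [0.33 1.83 0.08]
```

Emit:
carry_out:
  targets: [35, -0.03, 0.009, -0.012, 0, 0, 0, 35, 0, 0, 0, 0, 0, 0]

```text
clock: 18.98
ee_pos: [0.507, 0.0226, 0.0771]
eef_rot: [0.423, 2.867, -0.053]
contact_force: [-4.5, 0.6, -4.7]
finger_gap: 0.575
grip_force: 64.6
```

Emit:
carry_out:
  targets: [62, 0, 0, 0, 0, 0, 0, 62, 0, 0, 0, 0, 0, 0, 65, 0, 0, 0, 0, 0, 0]

```text
clock: 19.35
ee_pos: [0.5077, 0.0229, 0.0778]
eef_rot: [0.422, 2.865, -0.051]
contact_force: [-0.8, -1.0, 0.2]
finger_gap: 0.761
grip_force: 0.0
```

```bash
python3 s.py; python3 -c "
from h import *
f=viewer.grab_frame('scene');cv2.imwrite('pics/scene4.png',f)
cv2.imwrite('pics/c6.png',cv2.resize(f[205:285,260:340],(720,600),interpolation=cv2.INTER_CUBIC))"
```

```text
t 19.35 q [ 0.1  -0.02 -0.61  0.75 -0.09  0.38] tcp rail xy,z mm [-6.9  1.  77.8] yaw -0.2927 tilt 0.2477 roll 0.0009 F rail [-0.5 -1.2  0.2] gap 0.7611690494418513 T [ 0.04  0.14 -0.01]
```

View pics/c6.png

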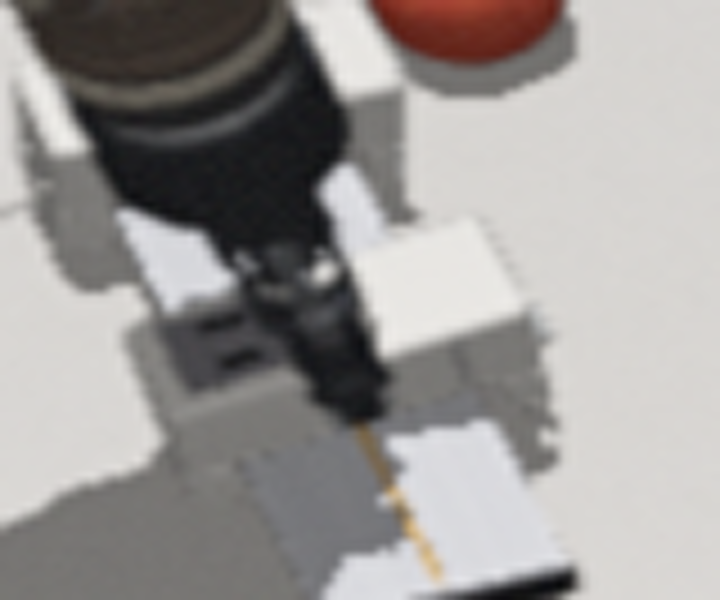

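The module has stayed hooked and leans on its foot, with the fingers free. I'll retreat along the tool axis, turn upright, shut the fingers and move over the press spot.

Emit:
carry_out:
  targets: [65, -0.235, 0.07, 0.97, 0, 0, 0, 65, -0.235, 0.07, 0.97, 0, 0, 0, 65, -0.235, 0.07, 0.97, 0, 0, 0, 0, 0, 0, 0, 0.27, 0.91, 0, 0, 0, 0, 0, 0.27, 0.91, 0]

```text
clock: 20.02
ee_pos: [0.4858, 0.0294, 0.1655]
eef_rot: [0.445, 3.03, -0.017]
contact_force: [1.0, -0.4, 0.6]
finger_gap: 0.342
grip_force: 0.0
```

Emit:
carry_out:
  targets: [0, 0, 0, 0, 0.277, 0.9, 0, 0, 0.76, -0.227, 0, 0, 0, 0, 0, 0.76, -0.227, 0, 0, 0, 0, 0, 0.75, -0.227, 0, 0, 0, 0, 0, 0, 0, 0, 0, 0, 0]

```text
clock: 20.65
ee_pos: [0.5548, 0.0084, 0.1637]
eef_rot: [-0.458, -3.106, -0.0]
contact_force: [-0.8, 0.6, -0.2]
finger_gap: 0.001
grip_force: 0.0
```

```bash
python3 s.py; python3 -c "
from h import *
f=viewer.grab_frame('scene');cv2.imwrite('pics/scene5.png',f)
cv2.imwrite('pics/c7.png',cv2.resize(f[190:290,250:350],(600,600),interpolation=cv2.INTER_CUBIC))"
```

```text
t 20.65 q [ 0.01  0.2  -0.14  1.23  0.    0.31] tcp rail xy,z mm [ 42.4   0.6 163.7] yaw -0.293 tilt -0.0021 roll 0.0 F rail [-0.9  0.4 -0.2] gap 0.0012031895985556477 T [0.04 0.01 0.04]
```

View pics/c7.png

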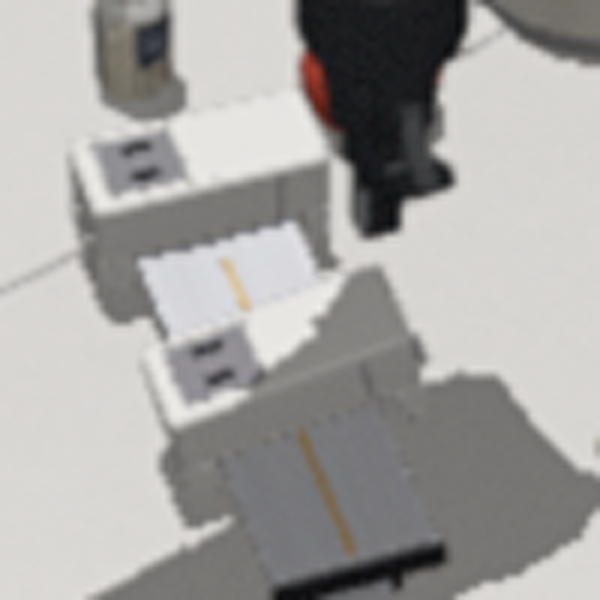

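The module leans on the rail and is parallel to it, with the shut fingers over its far end. I'll press down in small steps.

Emit:
carry_out:
  targets: [0, 0, 0, -0.7, 0, 0, 0, 0, 0, 0, -0.5, 0, 0, 0, 0, 0, 0, -0.1, 0, 0, 0, 0, 0, 0, -0.07, 0, 0, 0]

```text
clock: 21.2
ee_pos: [0.5534, 0.0088, 0.1232]
eef_rot: [-0.457, -3.106, -0.001]
contact_force: [0.3, -1.1, 0.1]
finger_gap: 0.002
grip_force: 0.0
```

Emit:
carry_out:
  targets: [0, 0, 0, -0.07, 0, 0, 0, 0, 0, 0, -0.07, 0, 0, 0]

```text
clock: 21.45
ee_pos: [0.5538, 0.0087, 0.1191]
eef_rot: [-0.457, -3.106, -0.001]
contact_force: [-1.3, -0.8, 0.1]
finger_gap: -0.004
grip_force: 0.0
```

Emit:
carry_out:
  targets: [0, 0, 0, -0.07, 0, 0, 0, 0, 0, 0, -0.05, 0, 0, 0]

```text
clock: 21.7
ee_pos: [0.5535, 0.0087, 0.1151]
eef_rot: [-0.457, -3.106, -0.001]
contact_force: [0.6, 0.2, 0.2]
finger_gap: 0.002
grip_force: 0.0
```

Emit:
carry_out:
  targets: [0, 0, 0, -0.05, 0, 0, 0]

```text
clock: 21.82
ee_pos: [0.5535, 0.0087, 0.1136]
eef_rot: [-0.457, -3.106, -0.001]
contact_force: [0.1, 0.7, 0.7]
finger_gap: -0.0
grip_force: 0.0
```

Emit:
carry_out:
  targets: [0, 0, 0, -0.05, 0, 0, 0]

```text
clock: 21.95
ee_pos: [0.5535, 0.0087, 0.1121]
eef_rot: [-0.457, -3.106, -0.001]
contact_force: [0.3, 0.1, 1.4]
finger_gap: -0.001
grip_force: 0.9
```

Emit:
carry_out:
  targets: [0, 0, 0, -0.05, 0, 0, 0]

```text
clock: 22.08
ee_pos: [0.5541, 0.0086, 0.1112]
eef_rot: [-0.457, -3.107, -0.001]
contact_force: [0.8, 0.1, 3.9]
finger_gap: 0.001
grip_force: 1.8
```

Emit:
carry_out:
  targets: [0, 0, 0, -0.04, 0, 0, 0]

```text
clock: 22.2
ee_pos: [0.5545, 0.0086, 0.1103]
eef_rot: [-0.458, -3.108, -0.001]
contact_force: [2.0, -1.9, 5.9]
finger_gap: 0.001
grip_force: 2.5
```

Emit:
carry_out:
  targets: [0, 0, 0, -0.04, 0, 0, 0, 0, 0, 0, -0.02, 0, 0, 0]

```text
clock: 22.45
ee_pos: [0.5552, 0.0085, 0.109]
eef_rot: [0.458, 3.106, 0.001]
contact_force: [3.0, -1.3, 6.8]
finger_gap: 0.002
grip_force: 3.1
```

Emit:
carry_out:
  targets: [0, 0, 0, -0.04, 0, 0, 0, 0, 0, 0, -0.02, 0, 0, 0]

```text
clock: 22.7
ee_pos: [0.5558, 0.0084, 0.1078]
eef_rot: [0.458, 3.105, 0.001]
contact_force: [2.3, -1.1, 10.1]
finger_gap: 0.001
grip_force: 4.7
```

Emit:
carry_out:
  targets: [0, 0, 0, -0.04, 0, 0, 0, 0, 0, 0, 0, 0, 0, 0]

```text
clock: 22.95
ee_pos: [0.5529, 0.0088, 0.1042]
eef_rot: [-0.457, -3.104, -0.001]
contact_force: [-0.0, 0.5, 0.6]
finger_gap: 0.0
grip_force: 0.0
```

The force dropped from 10 N to about 0, which looks like the click. I'll follow it down until it's home.

Emit:
carry_out:
  targets: [0, 0, 0, -0.05, 0, 0, 0, 0, 0, 0, -0.03, 0, 0, 0]

```text
clock: 23.2
ee_pos: [0.5531, 0.0088, 0.1017]
eef_rot: [-0.457, -3.104, -0.0]
contact_force: [-1.2, -0.2, 0.6]
finger_gap: 0.001
grip_force: 0.0
```

Emit:
carry_out:
  targets: [0, 0, 0, -0.04, 0, 0, 0, 0, 0, 0, 0, 0, 0, 0]

```text
clock: 23.45
ee_pos: [0.5534, 0.0087, 0.1008]
eef_rot: [-0.457, -3.105, -0.0]
contact_force: [0.6, 0.3, 0.6]
finger_gap: 0.002
grip_force: 0.0
```

Emit:
carry_out:
  targets: [0, 0, 0, -0.04, 0, 0, 0, 0, 0, 0, 0, 0, 0, 0]

```text
clock: 23.7
ee_pos: [0.5534, 0.0087, 0.0998]
eef_rot: [-0.457, -3.105, -0.0]
contact_force: [-0.1, -0.2, -0.6]
finger_gap: -0.005
grip_force: 0.0
```

Emit:
carry_out:
  targets: [0, 0, 0, -0.03, 0, 0, 0, 0, 0, 0, 0, 0, 0, 0]

```text
clock: 23.95
ee_pos: [0.5535, 0.0087, 0.0989]
eef_rot: [-0.457, -3.106, -0.001]
contact_force: [0.0, -0.7, 0.1]
finger_gap: -0.002
grip_force: 0.0
```

Emit:
carry_out:
  targets: [0, 0, 0, -0.03, 0, 0, 0, 0, 0, 0, 0, 0, 0, 0]

```text
clock: 24.2
ee_pos: [0.5534, 0.0087, 0.098]
eef_rot: [-0.457, -3.105, -0.001]
contact_force: [0.2, -0.3, -0.2]
finger_gap: 0.001
grip_force: 0.0
```

Emit:
carry_out:
  targets: [0, 0, 0, -0.03, 0, 0, 0, 0, 0, 0, 0, 0, 0, 0]

```text
clock: 24.45
ee_pos: [0.5535, 0.0087, 0.0971]
eef_rot: [-0.457, -3.105, -0.001]
contact_force: [0.3, -0.1, -0.3]
finger_gap: -0.003
grip_force: 0.0
```

Emit:
carry_out:
  targets: [0, 0, 0, -0.03, 0, 0, 0, 0, 0, 0, 0, 0, 0, 0]

```text
clock: 24.7
ee_pos: [0.5536, 0.0087, 0.0969]
eef_rot: [-0.457, -3.106, -0.001]
contact_force: [-3.0, 0.2, 3.7]
finger_gap: -0.0
grip_force: 2.3
```

Emit:
carry_out:
  targets: [0, 0, 0, -0.02, 0, 0, 0, 0, 0, 0, 0, 0, 0, 0]

```text
clock: 24.95
ee_pos: [0.5537, 0.0087, 0.0968]
eef_rot: [-0.457, -3.107, -0.001]
contact_force: [-3.3, -0.8, 7.7]
finger_gap: -0.002
grip_force: 4.2
```

It is stiff at TCP z = 0.097, which matches rail top + 40 + 19 mm, so it is fully home. I'll press slightly more to confirm, then lift away and look.

Emit:
carry_out:
  targets: [0, 0, 0, -0.02, 0, 0, 0, 0, 0, 0, -0.01, 0, 0, 0]

```text
clock: 25.2
ee_pos: [0.5541, 0.0086, 0.0967]
eef_rot: [-0.458, -3.108, -0.001]
contact_force: [-3.9, -1.1, 13.8]
finger_gap: -0.002
grip_force: 6.9
```

Emit:
carry_out:
  targets: [0, 0, 0, 0.5, 0, 0, 0, 0, 0, 0, 1, 0, 0, 0, 0, 0, 0, 1, 0, 0, 0, 0, -0.5, -0.9, 1, 0, 0, 0, 0, -0.5, -0.9, 1, 0, 0, 0]

```text
clock: 25.82
ee_pos: [0.5232, -0.0456, 0.231]
eef_rot: [-0.456, -3.106, -0.0]
contact_force: [1.2, -0.9, -0.2]
finger_gap: -0.005
grip_force: 0.0
```

Emit:
carry_out:
  targets: [0, -0.5, -0.9, 0, 0, 0, 0, 0, -0.5, -0.9, 0, 0, 0, 0, 0, -0.5, -0.9, 0, 0, 0, 0, 0, -0.5, -0.9, 0, 0, 0, 0, 0, 0, 0, 0, 0, 0, 0]

```text
clock: 26.45
ee_pos: [0.4628, -0.1545, 0.2302]
eef_rot: [-0.462, -3.105, -0.0]
contact_force: [-0.6, 0.6, -0.1]
finger_gap: 0.0
grip_force: 0.0
```

```bash
python3 -c "
from h import *
t=viewer.grab_frame('top');s=viewer.grab_frame('scene');cv2.imwrite('pics/top6.png',t);cv2.imwrite('pics/scene6.png',s)
cv2.imwrite('pics/c8.png',np.hstack([cv2.resize(t[190:300,210:320],(380,380),interpolation=cv2.INTER_CUBIC),cv2.resize(s[190:290,250:350],(420,380),interpolation=cv2.INTER_CUBIC)]))"
```

```text
(no output)
```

View pics/c8.png

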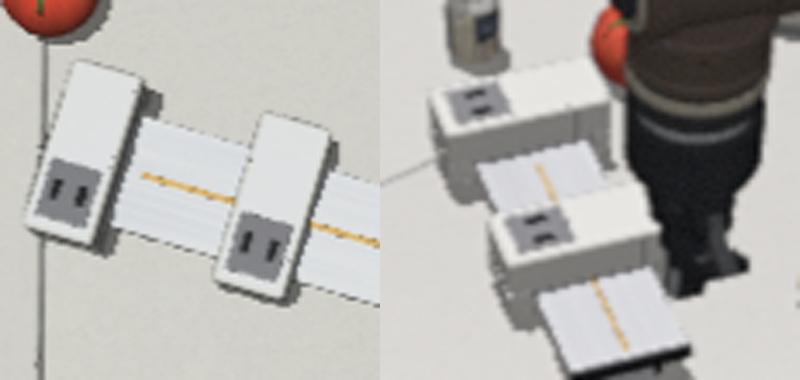

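The picture shows the module level and parallel to the fitted one, with the same pose and height on the rail, and the robot clear of it. I'm handing in.

```bash
python3 -c "
from bench import ctrl
print(ctrl.hand_in())"
```

```text
the job is handed in; nothing more can be done
None
```

The white socket module is on the rail's free stretch, hooked at the near edge and clicked level and home with no more than about 14 N of push; it is released and handed in, and no bystander was touched.

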